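Wind the screw jack's table up to the red marker

TASK

Wind the small screw jack's table up until its top is level with the top of the red marker on the scale post. The spray can is in the crank's way, so first stand it upright on the bench well clear of the crank's circle; then set the crank down fully on the jack's square shaft, turn it by its knob, and leave it on the shaft. Do not shift the marker or the other things on the bench, and do not tip anything over.

Things in the scene. Friction and masses are not known exactly. Their poses are not given: they have to be found in the camera images.
- jack: Blue and steel screw jack, fixed to the bench. Origin on the bench top straight under the axis of the drive shaft. Foot plate 74 mm (its x) by 150 mm (its y from -116 to +34), 10 mm high; blue gearbox 56 x 56 mm round the shaft, 72 mm high; the table and the scale post stand on its -y side. The scale post is centred at its x = -47, y = -76 mm and is 108 mm high.
- shaft_shoulder (a point): Point on the vertical axis of the jack's drive shaft, on its shoulder (collar of 40 mm diameter), 85 mm above the bench; turns with the shaft. Above it stands a square drive 16 x 16 mm, 22 mm high, with its flats square to this point's x and y, and on that a tapered nose of 8 mm (widest 14 mm, top at 115 mm).
- shaft (a joint): Turn of the drive shaft in rad, growing clockwise seen from above. Clockwise raises the table by 18 mm a full turn (2.86 mm per rad), counter-clockwise lowers it; range -0.2 to 16. Turning needs about 0.1 N m; the screw holds its height by itself.
- table (a joint): Height in m of the jack's table above its lowest place, 0 to 0.046, moved only by the shaft. Its top stands 55 mm above the bench at 0.
- table_edge (a point): Point on the top face of the jack's table (70 x 70 mm, black ribbed pad on a steel plate), at the middle of the edge next to the scale post.
- marker_top (a point): Centre of the top face of the red marker (18 x 24 x 12 mm), clamped on the scale post at the set height, 82 to 96 mm above the bench.
- crank_hub (a point): The loose crank's hub, a dark steel block 36 x 36 mm and 44 mm high; the point is its centre, half-way up. x points along the yellow arm to the knob, z up. The arm is 16 mm wide and 12 mm thick, flush with the hub's top. The crank (0.38 kg, balanced close to the hub) stands on its hub, which holds a square socket 19 x 19 mm, 32 mm deep, open below, sides parallel to the hub's. It fits the square drive in any of four turns.
- crank_socket (a point): Centre of the mouth of the crank's socket, on the underside of the hub, 22 mm below crank_hub. Fully down on the shaft it coincides with shaft_shoulder.
- crank_knob (a point): Centre of the crank's upright black knob: 23 mm in diameter, 40 mm high, spins freely on its pin, 65 mm from the hub's axis along the arm; this point lies 66 mm above the underside of the hub. Crank and knob reach 77 mm from the hub's axis; fitted on the shaft, the arm's underside passes 117 mm above the bench.
- can_centre (a point): Centre of the loose spray can with the green cap: 57 mm in diameter, 187 mm high, 0.22 kg, the point 93.5 mm above its foot; its z points up. It stands beside the shaft, inside the crank's circle. Behind the jack the bench is free from x = 0.55 to the oil can and from y = 0.24 (a flat black case, 45 mm high, lies at smaller y) to y = 0.39 (side wall of the left dust hood, 365 mm high).
- tin: Food tin, 58 mm in diameter, 72 mm high, standing near the crank; leave it. Origin at the centre of its foot. Crank and tin stand in front of the grey dust hood: its front edge is at x = 0.53, y = -0.33 to 0.08, open below z = 0.16, top at 0.31. Right of the bench vice stands a spray bottle 250 mm high at x = 0.45, y = -0.45, under a ceiling spotlight (0.36, -0.61, 0.71).
- oil_can: Red oil can with a thin spout, 62 x 66 mm, 123 mm high, behind the jack; leave it. Origin at the centre of its foot.
There are look-alikes about, which are no part of the job. Leave any blue or purple look-alike of the part that bears can_centre alone.

How it is judged:
By the outcome, as a careful person would: the job done as asked, in the order asked, and still so for the second after the job is handed in, with the robot touching nothing.
It also fails if it takes over 72 s, if anything falls off the work surface, if the arm or the gripper's body presses on something with over 40 N, if the wrist force passes 120 N, or if a joint passes its speed limit or range.

ROBOT

A 6-joint arm with a two-finger parallel gripper is mounted at the origin on a cart in front of the work surface, level with it; the furniture and walls round the work are solid. World frame = base frame: x ahead of the robot, y to its left, z up, the work surface at z = 0. Lengths are in m, angles in rad, forces in N, time in s.
With the tool pointing down it reaches from about 0.275 to 0.875 m from the base axis. Payload 12.5 kg.
Tool frame: the origin (TCP) lies at the very end of the fingers, on their centre line; the grasp point (between the pads) lies 19 mm behind it; z points along the fingers, y is the line along which they close (so a half turn about z gives the same grasp; the last joint's range is limited). The gripper opens to 85 mm and grips with 20 to 120 N. Pads are 22 mm wide; open, the fingers measure 114 mm over their backs; the gripper's body (76 mm by 85 mm) begins 54 mm behind the grasp point. The pads swing forward as they close: fully open they stand 13 mm farther back than shut.
Start: joints at [1.192, 0.351, 1.652, -0, 1.139, -0.085], TCP at [0.159, 0.526, 0.231] pointing down, gripper open.
Joint ranges: [-2.75, 2.75], [-0.79, 2.1], [0.01, 2.65], [-1.57, 4.71], [0.07, 3.14], [-2.87, 2.87]. Speed limits (rad/s): [2.22, 2.22, 2.79, 3.14, 3.14, 3.14].

INTERFACE

Orientations are given as a 3x3 rotation matrix whose columns are the frame's x, y, z axes.
In Python, from bench import manip gives the robot as it stands. Calls block until the motion is done:
- manip.move_ptp(position, orientation): joint-space move of the TCP to a pose.
- manip.move_l(position, attitude=None, max_speed=0.15): straight line of the TCP; attitude=None keeps the orientation; max_speed is the mean speed in m/s.
- manip.move_j(angles): joint-space move.
- manip.set_gripper(opening, effort=None): opening from 0.0 (shut) to 1.0 (fully open); effort is the grip in N (None keeps the last); returns when the fingers have stopped.
- manip.dwell(seconds).
- manip.inverse_kinematics(position, orientation): joint angles nearest the present ones, or None.
- manip.grab_frame(name): name is "scene" or "top"; returns (picture, depth): 420x560x3 uint8, red, green, blue; 420x560 float32, m along the optical axis (not along the pixel's ray), 0 where there is no reading.
- manip.get_calibration(name): a dict with "camera_matrix" (3x3 intrinsics, pixels), "k1" (the pictures are not rectified: a ray, as slopes to the right and down, at radius r is drawn at 1 + k1 r^2 times it, then the intrinsics apply), "R" (3x3) and "t" (3): a world point X has camera coordinates R X + t. Camera axes: x right, y down, z forward; pixel columns grow to the right and rows downward; lengths in m; the calibration is good to about 2 mm. A picture is of the moment at which its call begins. get_calibration takes no time and is no camera call.
A pose or a line that the arm cannot do raises manip.Unreachable and nothing moves.
- manip.sign_off(): hands the job in; it is judged then, once.
Trained networks look in the newest picture that a camera, given by its name, has taken for a name from the list of things; names that differ only in an ending like _2 or _b are one class to them, and where a whole thing is asked for, a point or a joint stands for the part that bears it (a point fixed in the world has none). Each returns a list of dicts, best first, with "confidence" (0 to 1); they miss things now and then, are a little off and sometimes report something else, mostly with a low value. They report only what shows in the picture. A call takes as long as a camera call. They do not tell look-alikes from the thing itself.
- manip.look_for(camera, name): "at" ([x, y, z] in m, in world coordinates, good to about 4 mm: the middle of the surface that is visible of it).
Readings, each from a call of its own:
- manip.current_time(): time.
- manip.current_qpos(): joint angles.
- manip.current_joint_vel(): joint speeds.
- manip.current_joint_torque(): joint torques, N m.
- manip.current_ee_pos(): TCP position.
- manip.current_tcp_rot(): TCP orientation.
- manip.current_force(): force on the tool from outside, world axes, zero at the start.
- manip.current_ft_torque(): the same for the moment, N m.
- manip.current_grip_width(): opening from 0.0 (shut) to 1.0 (fully open).
- manip.current_grip_force(): force on a finger pad.
Only numpy, scipy, OpenCV 4.12 (cv2) and the standard library are available. Lean on these libraries where they do the work, as an engineer would, in place of code of your own. Each camera call takes 0.05 s, during which the arm holds its last target. There are 200 camera calls.

## Working session

There is one attempt and no reset: what is moved stays moved. The work goes in short steps, each a Python script; the robot and the scene stay as the last script left them, time stands still between calls to the robot, and variables do not carry over. Pictures are saved under pics/ and viewed, at most 10 in all, crops included, and the job is handed in when it is done.

```bash
mkdir -p pics; cat > h.py <<'E'
import numpy as np, cv2
from bench import manip
def cloud(cam):
    im,d=manip.grab_frame(cam); c=manip.get_calibration(cam); K=np.array(c["camera_matrix"])
    h,w=d.shape; u,v=np.meshgrid(np.arange(w),np.arange(h))
    pts=np.stack([u,v],-1).reshape(-1,1,2).astype(np.float64)
    n=cv2.undistortPoints(pts,K,np.array([c["k1"],0,0,0.])).reshape(h,w,2)
    P=np.dstack([n*d[...,None],d]).reshape(-1,3)
    W=(P-np.array(c["t"]))@np.array(c["R"]); W[d.reshape(-1)==0]=np.nan
    return im,W.reshape(h,w,3)
def down(a):  # tool z down, tool y (closing) at angle a from world x
    y=np.array([np.cos(a),np.sin(a),0]); z=np.array([0,0,-1.]); x=np.cross(y,z)
    return np.stack([x,y,z],1)
E
python3 - <<'E'
from h import *
for cam in ("scene","top"):
    im,W=cloud(cam); cv2.imwrite(f"pics/{cam}0.png",im[...,::-1]); np.savez(f"{cam}0.npz",im=im,W=W)
    print(cam, -np.array(manip.get_calibration(cam)["R"]).T@np.array(manip.get_calibration(cam)["t"]))
    for n in ("jack","shaft_shoulder","table_edge","marker_top","crank_hub","crank_knob","crank_socket","can_centre","tin","oil_can"):
        print(n,[(np.round(r["at"],3).tolist(),round(r["confidence"],2)) for r in manip.look_for(cam,n)][:4])
print(manip.current_time())
E
```

```text
scene [-0.12935335 -0.33024839  0.91743959]
jack [([0.45, 0.176, 0.059], 0.58)]
shaft_shoulder [([0.473, 0.234, 0.081], 0.58)]
table_edge [([0.456, 0.156, 0.065], 0.85)]
marker_top [([0.474, 0.234, 0.084], 0.63), ([0.411, 0.172, 0.089], 0.37)]
crank_hub [([0.433, -0.111, 0.047], 0.69)]
crank_knob [([0.44, -0.108, 0.044], 0.63)]
crank_socket [([0.434, -0.113, 0.041], 0.71), ([0.421, -0.208, 0.068], 0.25)]
can_centre [([0.686, 0.178, 0.121], 0.8), ([0.532, 0.273, 0.129], 0.66), ([0.444, 0.016, 0.12], 0.62)]
tin [([0.421, -0.206, 0.066], 0.88)]
oil_can [([0.69, 0.33, 0.03], 0.85)]
top [0.44297467 0.02671423 1.25722028]
jack [([0.465, 0.19, 0.057], 0.94)]
shaft_shoulder [([0.475, 0.235, 0.083], 0.82)]
table_edge [([0.461, 0.167, 0.06], 0.77)]
marker_top []
crank_hub [([0.446, -0.103, 0.043], 0.79)]
crank_knob [([0.444, -0.102, 0.043], 0.78), ([0.477, 0.234, 0.083], 0.68)]
crank_socket [([0.442, -0.108, 0.044], 0.9)]
can_centre [([0.542, 0.281, 0.174], 0.69), ([0.7, 0.184, 0.17], 0.62), ([0.46, 0.167, 0.06], 0.27)]
tin [([0.436, -0.198, 0.069], 0.61)]
oil_can [([0.417, 0.175, 0.094], 0.17)]
1.1
```

View pics/scene0.png

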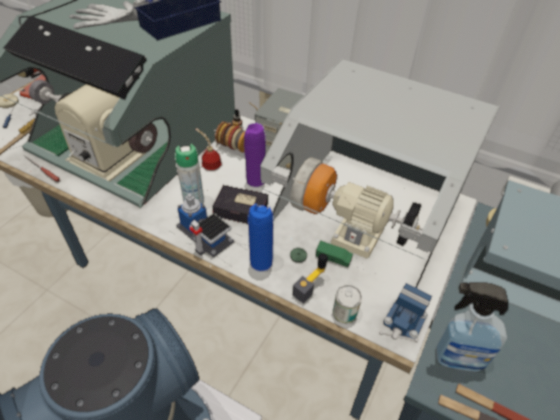

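View pics/top0.png

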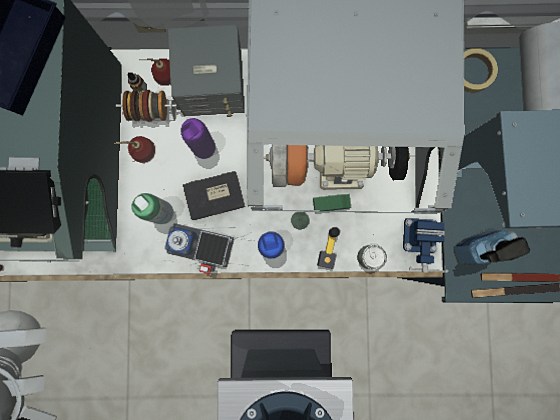

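The scene picture shows the green can (190,170) behind the jack (205,225), and the crank (305,285) next to the tin (347,305). The blue can (260,240) and the purple one (255,155) are the look-alikes. In the top picture the shaft is at (179,240), the marker at (206,268), the hub at (327,258), the knob at (333,233) and the green cap at (140,203).

```bash
python3 - <<'E'
from h import *
def fit_circle(p):
    A=np.c_[2*p,np.ones(len(p))]; s=np.linalg.lstsq(A,(p**2).sum(1),rcond=None)[0]; return s[:2],np.sqrt(s[2]+s[:2]@s[:2])
for cam in("top","scene"):
    z=np.load(cam+"0.npz"); W=z["W"]; im=z["im"]; hsv=cv2.cvtColor(im,cv2.COLOR_RGB2HSV); H,S,V=[hsv[...,i].astype(int) for i in range(3)]
    def box(x0,x1,y0,y1,z0,z1,m=True):
        return (W[...,0]>x0)&(W[...,0]<x1)&(W[...,1]>y0)&(W[...,1]<y1)&(W[...,2]>z0)&(W[...,2]<z1)&m
    def rect(n,m):
        p=W[m]; 
        if len(p)<4: print(cam,n,"few"); return
        r=cv2.minAreaRect(p[:,:2].astype(np.float32)*1000); print(cam,n,len(p),"mean",p.mean(0).round(4),"rect",np.round(r[0],1),np.round(r[1],1),round(r[2],1),"zmed",np.median(p[:,2]).round(4))
    rect("hubtop",box(.39,.50,-.16,-.05,.038,.05))
    rect("yellow",box(.39,.55,-.16,-.03,.02,.1,(H>15)&(H<35)&(S>120)))
    rect("knob",box(.45,.55,-.16,-.03,.07,.10))
    rect("table",box(.40,.52,.11,.215,.05,.068))
    rect("gearbox",box(.42,.53,.19,.29,.066,.078))
    rect("collar",box(.43,.51,.20,.27,.08,.090))
    rect("nose",box(.43,.51,.20,.27,.098,.12))
    rect("foot",box(.38,.56,.06,.30,.007,.014))
    rect("red",box(.38,.46,.12,.21,.06,.12,((H<8)|(H>172))&(S>130)))
    rect("posttop",box(.38,.46,.12,.21,.1,.12))
    rect("redtop",box(.38,.46,.12,.21,.082,.098,((H<8)|(H>172))&(S>130)))
    m=box(.49,.62,.23,.33,.03,.2); rect("can",m)
    for z0,z1 in((.02,.08),(.08,.13),(.13,.17)):
        p=W[box(.47,.62,.23,.33,z0,z1)]
        if len(p)>20: c,r=fit_circle(p[:,:2]); print(cam,"can circ",z0,c.round(4),r.round(4),len(p))
    m=box(.47,.62,.23,.33,.178,.195);rect("cantop",m)
    rect("tin",box(.38,.48,-.25,-.15,.066,.078))
    rect("oil",box(.6,.8,.24,.4,.02,.14,((H<8)|(H>172))&(S>120)))
    rect("blue",box(.38,.52,-.03,.07,.03,.2))
t=np.load("top0.npz")["im"]; s=np.load("scene0.npz")["im"]
a=cv2.resize(t[215:280,150:240],(792,572),interpolation=cv2.INTER_CUBIC); cv2.imwrite("pics/c1.png",a[...,::-1])
E
```

```text
top hubtop 348 mean [ 0.4434 -0.1045  0.0434] rect [ 451.6 -107.4] [35.8 76.5] 75.5 zmed 0.0434
top yellow 138 mean [ 0.4599 -0.1078  0.0439] rect [ 456.4 -106.9] [14.8 63. ] 76.6 zmed 0.0437
top knob 80 mean [ 0.4949 -0.1158  0.0836] rect [ 495.  -115.7] [20.5 20.6] 87.0 zmed 0.0838
top table 959 mean [0.4613 0.166  0.0585] rect [461.7 175.5] [92.3 73.4] 77.3 zmed 0.0586
top gearbox 310 mean [0.4794 0.2364 0.0718] rect [481.5 243.9] [106.8  62.6] 64.5 zmed 0.0716
top collar 181 mean [0.4794 0.2366 0.0839] rect [479.6 236.5] [45.  40.7] 72.0 zmed 0.0839
top nose 57 mean [0.479  0.2372 0.1084] rect [479.  237.9] [16.5 16.1] 74.8 zmed 0.1078
top foot 293 mean [0.4728 0.1959 0.0098] rect [496.2 195.1] [167.2 161.4] 78.6 zmed 0.0095
top red 37 mean [0.416  0.1733 0.0908] rect [415.  175.4] [21.7 16.3] 78.8 zmed 0.0901
top posttop 37 mean [0.4153 0.1751 0.1066] rect [415.3 175.9] [15.8 10.3] 77.1 zmed 0.1071
top redtop 35 mean [0.4158 0.1734 0.0902] rect [415.  175.4] [21.7 16.3] 78.8 zmed 0.0901
top can 1040 mean [0.5411 0.2786 0.1393] rect [550.6 274.7] [121.4  87.7] 0.3 zmed 0.1657
top
[... 1425 characters left out ...]
55
scene redtop 47 mean [0.4092 0.1734 0.088 ] rect [412.5 176.7] [24.1 16.7] 77.6 zmed 0.0889
scene can 1169 mean [0.5344 0.2798 0.1235] rect [550.7 273.1] [ 85.6 119.7] 89.7 zmed 0.1276
scene can circ 0.02 [0.5525 0.2789] 0.0303 282
scene can circ 0.08 [0.5084 0.2587] 0.0359 419
scene can circ 0.13 [0.5472 0.2928] 0.0269 307
scene cantop 155 mean [0.5401 0.2863 0.1839] rect [544.4 290. ] [41.9 47.9] 45.5 zmed 0.1844
scene tin 413 mean [ 0.4359 -0.2057  0.0685] rect [ 435.3 -205.8] [57.9 53.8] 22.3 zmed 0.0683
scene oil 249 mean [0.7012 0.3284 0.0412] rect [730.4 318.4] [ 43.2 129.2] 70.6 zmed 0.0395
scene blue 1387 mean [0.4484 0.0199 0.1245] rect [458.   26.4] [52.5 52.6] 78.6 zmed 0.1317
```

View pics/c1.png

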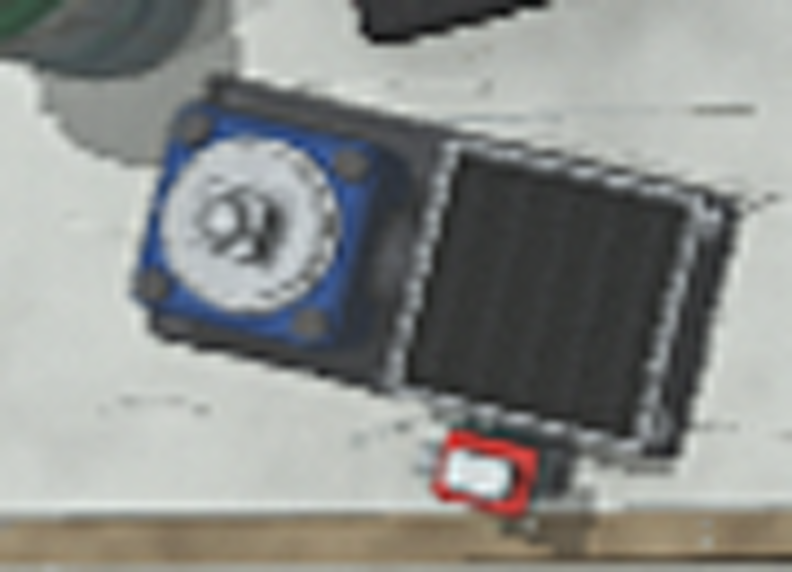

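The shaft (177,240 in the top picture) comes out at about (0.478, 0.237), with the jack yawed about -14°. The hub is at about (0.431, -0.102), yaw -13°, and the green can at (0.546, 0.292). The marker top is at about 0.0905 m and the table top at about 0.059 m. Can first.

```bash
python3 - <<'E'
from h import *
R=down(np.pi) if manip.inverse_kinematics([.546,.292,.128],down(np.pi)) is not None else down(0)
q0=manip.current_qpos()
best=min((0,np.pi),key=lambda a:(lambda q:9e9 if q is None else np.abs(q-q0).max())(manip.inverse_kinematics([.546,.292,.128],down(a))))
R=down(best); print(best, manip.inverse_kinematics([.546,.292,.128],R))
manip.move_ptp([.36,.30,.30],R)
manip.move_l([.546,.292,.24],R,max_speed=.25)
manip.move_l([.546,.292,.128],max_speed=.15)
manip.set_gripper(0.0,40)
print("w",manip.current_grip_width(),manip.current_grip_force(),manip.current_force())
manip.move_l([.546,.292,.150],max_speed=.1)
manip.move_l([.62,.302,.150],max_speed=.15)
manip.move_l([.62,.302,.130],max_speed=.06)
print(manip.current_force(),manip.current_time())
im,W=cloud("scene"); cv2.imwrite("pics/s1.png",im[60:270,100:380,::-1].repeat(2,0).repeat(2,1))
E
```

```text
0 [ 4.15926883e-01  5.89755894e-01  1.55181177e+00 -4.44089210e-16
  1.00002499e+00  4.15926883e-01]
w 0.6488024188842718 41.450873001087984 [-0.99545235 -0.88694851  6.70778192]
[-0.55308416 -0.08872132 -2.15253347] 6.0167
```

View pics/s1.png

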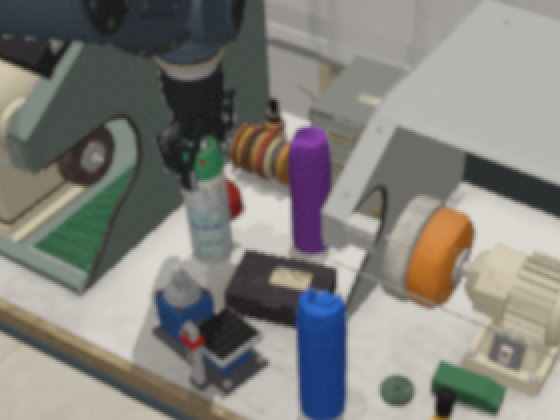

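The green can (210,200) is held upright and clear behind the jack. Next I set it down, release it and go for the crank.

```bash
python3 - <<'E'
from h import *
z=.130
while z>.122:
    z-=.001; manip.move_l([.62,.302,z],max_speed=.03); f=manip.current_force()[2]
    if f>0.5: break
print("z",z,f)
manip.set_gripper(.9)
manip.move_l([.62,.302,.26],max_speed=.2)
manip.move_l([.42,.18,.30],max_speed=.3)
a=min((np.radians(77),np.radians(-103)),key=lambda a:np.abs(manip.inverse_kinematics([.4305,-.102,.012],down(a))-manip.current_qpos()).max())
R=down(a); print("a",a)
manip.move_ptp([.4305,-.102,.16],R); manip.set_gripper(.7)
print(manip.look_for.__name__); 
im,W=cloud("scene"); im2,W2=cloud("top"); np.savez("t1.npz",im=im2,W=W2,ims=im,Ws=W)
for n,c in(("can_centre","scene"),("can_centre","top")): print([(np.round(r["at"],3).tolist(),round(r["confidence"],2)) for r in manip.look_for(c,n)][:3])
C=cv2.INTER_CUBIC
a=cv2.resize(im2[228:252,164:192],(392,336),interpolation=C)
# scene crop about projected shaft
d=np.nan_to_num(np.abs(W-np.array([.475,.237,.107])).sum(2),nan=9); r,c=np.unravel_index(d.argmin(),d.shape); print(r,c)
b=cv2.resize(im[r-12:r+12,c-14:c+14],(392,336),interpolation=C)
cv2.imwrite("pics/c2.png",np.hstack([a,b])[...,::-1])
print(manip.current_time(),manip.current_qpos())
E
```

```text
z 0.129 2.712803263513742
a -1.7976891295541595
call
[([0.444, 0.015, 0.12], 0.9), ([0.599, 0.284, 0.083], 0.88), ([0.682, 0.184, 0.03], 0.57)]
[([0.701, 0.183, 0.172], 0.94), ([0.467, 0.027, 0.179], 0.91), ([0.611, 0.292, 0.17], 0.66)]
198 190
10.1333 [-3.37719379e-01  2.56002542e-01  1.98913753e+00  2.22694093e-05
  8.96294460e-01  1.45962597e+00]
```

View pics/c2.png

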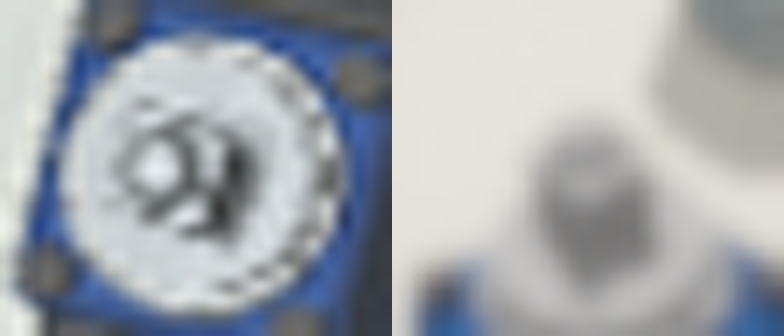

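The top crop shows the square drive's lower edge running from (145,215) to (225,240). The scene crop shows its near corner at (585,290), 12° left of head-on. Both give a drive yaw of about -14°, in line with the jack. Now I grasp the hub, carry it over and check.

```bash
python3 - <<'E'
from h import *
print(manip.current_ee_pos())
manip.move_l([.4305,-.102,.03],max_speed=.2); print(manip.current_force())
manip.move_l([.4305,-.102,.010],max_speed=.08); print(manip.current_force())
manip.set_gripper(0,70)
print("w",manip.current_grip_width(),manip.current_grip_force(),manip.current_force())
manip.move_l([.4305,-.102,.25],max_speed=.2); print("lift",manip.current_force())
R=down(np.radians(-104))
manip.move_l([.435,.08,.26],R,max_speed=.25)
manip.move_l([.4775,.2374,.18],R,max_speed=.2)
manip.dwell(.3)
for cam in("top","scene"):
    im,W=cloud(cam); hsv=cv2.cvtColor(im,cv2.COLOR_RGB2HSV).astype(int); np.savez(f"{cam}2.npz",im=im,W=W)
    H,S,V=hsv[...,0],hsv[...,1],hsv[...,2]
    m=(H>15)&(H<35)&(S>110)&(W[...,2]>.17)&(W[...,2]<.24)&(np.hypot(W[...,0]-.5,W[...,1]-.22)<.09)
    p=W[m]; r=cv2.minAreaRect(p[:,:2].astype(np.float32)*1000); print(cam,len(p),p.mean(0),np.round(r[0],1),np.round(r[1],1),r[2])
    m=(V<90)&(W[...,2]>.235)&(W[...,2]<.27)&(np.hypot(W[...,0]-.54,W[...,1]-.221)<.025)
    p=W[m]; 
    if len(p)>4: r=cv2.minAreaRect(p[:,:2].astype(np.float32)*1000); print("knob",len(p),p.mean(0),np.round(r[0],1),np.round(r[1],1))
print(manip.current_ee_pos(),manip.current_time(),manip.current_force())
t=np.load("top2.npz")["im"][170:290,110:250]; s=np.load("scene2.npz")["im"][120:240,130:270]
cv2.imwrite("pics/c3.png",cv2.resize(np.hstack([t,s]),(800,343),interpolation=cv2.INTER_CUBIC)[...,::-1])
E
```

```text
[ 0.43054886 -0.10190832  0.16007172]
[ 0.29478934 -0.52737176  0.84031999]
[-0.27403343 -0.15472384 -0.2319256 ]
w 0.41321156031628953 70.0162410736084 [-1.12009838  1.17711808  6.9893577 ]
lift [ 0.15844814  0.4144409  -3.40511282]
top 4 [0.53474859 0.21058699 0.22157603] [534.2 211. ] [0.8 9.2] 52.47241973876953
knob 38 [0.54167435 0.21143341 0.25020485] [542.4 211.6] [17.9  7.8]
scene 57 [0.51149633 0.22170745 0.21360754] [503.5 217.2] [29.2 79.6] 64.55154418945312
knob 95 [0.53533937 0.21665558 0.24721793] [537.5 218.4] [17.1 20.7]
[0.47754012 0.23723631 0.18019248] 15.3583 [-0.41272752 -0.58479801 -4.21374114]
```

View pics/c3.png

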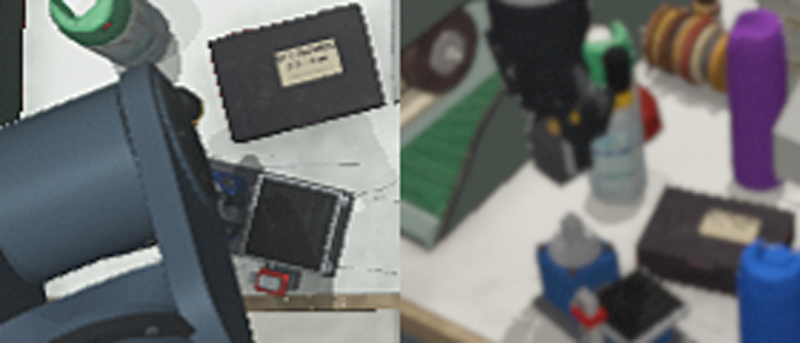

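The crank is held level over the shaft: in the scene picture the knob is at (615,70) and the shaft nose at (572,225). I lower it guarded by force.

```bash
cat > low.py <<'E'
from h import *
import sys
x,y,yaw=.4775,.2374,-104
R=down(np.radians(yaw)); manip.move_l([x,y,.130],R,max_speed=.15)
f0=manip.current_force(); t0=manip.current_ft_torque(); z=.130
while z>.0955:
    z-=.002; manip.move_l([x,y,z],max_speed=.04)
    f=manip.current_force()-f0; t=manip.current_ft_torque()-t0
    print(round(z,4),f.round(1),t.round(2),round(manip.current_time(),1))
    if f[2]>12: break
    if np.hypot(*f[:2])>3: # comply
        x+=np.clip(f[0]*2e-4,-.001,.001); y+=np.clip(f[1]*2e-4,-.001,.001); print("xy",x,y)
print(manip.current_ee_pos())
E
python3 low.py
```

```text
0.128 [0.3 0.4 0.5] [ 0.04 -0.03  0.  ] 16.1
0.126 [-0.5  0.7  0.1] [0.04 0.05 0.02] 16.3
0.124 [-0.1  0.7  0.5] [ 0.   -0.03  0.04] 16.6
0.122 [-1.   0.8 -0.2] [0.04 0.03 0.05] 16.8
0.12 [-0.5 -0.5  0.1] [0.01 0.01 0.  ] 17.1
0.118 [-0.4  0.2  0.3] [ 0.25 -0.02 -0.01] 17.3
0.116 [-4.2 -1.  14.3] [-0.06  0.73  0.05] 17.6
[0.47787104 0.23761992 0.11715654]
```

```bash
cat > search.py <<'E'
from h import *
x0,y0=.4775,.2374
manip.move_l([x0,y0,.120],max_speed=.08); f0=manip.current_force()
done=False
for yaw,dx,dy in [(-104,1.5,0),(-104,-1.5,0),(-104,0,1.8),(-104,-1.5,1.8),(-104,1.5,1.8),(-104,0,-1.5),(-98,0,0),(-110,0,0),(-104,3,0),(-104,-3,0),(-104,0,3.2),(-98,1.5,0),(-98,-1.5,0),(-110,1.5,0),(-110,-1.5,0)]:
    x,y=x0+dx/1e3,y0+dy/1e3; R=down(np.radians(yaw))
    manip.move_l([x,y,.1185],R,max_speed=.06)
    manip.move_l([x,y,.1150],max_speed=.05)
    f=manip.current_force()-f0; print(yaw,dx,dy,f.round(1),round(manip.current_time(),1))
    if f[2]<5: done=True; break
    manip.move_l([x,y,.1185],max_speed=.08)
print(done)
E
python3 search.py
```

```text
-104 1.5 0 [-5.1 -2.3 21.8] 18.3
-104 -1.5 0 [-6.3 -1.2 24.9] 19.1
-104 0 1.8 [ 1.8  2.3 -2. ] 19.8
True
```

```bash
python3 - <<'E'
from h import *
x,y=.4775,.2392; z=.115
f0=np.array([-.4,-.6,-4.2])
while z>.0945:
    z-=.003; manip.move_l([x,y,z],max_speed=.05)
    f=manip.current_force()-f0
    print(round(z,4),f.round(1),manip.current_ft_torque().round(2))
    if f[2]>15: break
    if np.hypot(*f[:2])>3: x+=np.clip(f[0]*1.5e-4,-.001,.001); y+=np.clip(f[1]*1.5e-4,-.001,.001)
print(x,y,manip.current_ee_pos(),manip.current_time())
E
```

```text
0.112 [ 2.9  5.2 -2.1] [ 0.78 -0.4  -0.01]
0.109 [1.2 0.2 0.2] [ 0.1  -0.11  0.01]
0.106 [-0.4  1.2  0.6] [-0.01  0.02  0.04]
0.103 [0.2 0.9 0.9] [-0.03  0.03  0.04]
0.1 [0.2 0.3 0. ] [ 0.01 -0.05  0.03]
0.097 [0.6 0.9 0.7] [-0.02  0.08 -0.05]
0.094 [-6.1 -2.3 21.8] [-0.57  1.15  0.  ]
0.47792778855402634 0.23998256713381336 [0.47824971 0.2401177  0.09560878] 21.5917
```

The crank is seated. I release it, go to the knob and refine the height estimates.

```bash
python3 - <<'E'
from h import *
manip.set_gripper(.75)
manip.move_l([.478,.240,.25],max_speed=.25)
manip.move_ptp([.40,.12,.33],down(0)); manip.dwell(.2)
for cam in("top","scene"):
    im,W=cloud(cam); np.savez(f"{cam}3.npz",im=im,W=W); hsv=cv2.cvtColor(im,cv2.COLOR_RGB2HSV).astype(int); H,S,V=hsv[...,0],hsv[...,1],hsv[...,2]
    X=W[...,0];Y=W[...,1];Z=W[...,2]
    d=np.array([.541,.2243]); m=(np.hypot(X-d[0],Y-d[1])<.03)&(Z>.16)&(Z<.178); p=W[m]
    if len(p)>3: print(cam,"knob",len(p),p.mean(0),cv2.minAreaRect(p[:,:2].astype(np.float32)*1000))
    m=(H>15)&(H<35)&(S>110)&(Z>.11)&(Z<.14)&(np.hypot(X-.5,Y-.23)<.09); p=W[m]
    if len(p)>3: print("arm",len(p),p.mean(0),cv2.minAreaRect(p[:,:2].astype(np.float32)*1000))
    m=(np.hypot(X-.478,Y-.240)<.025)&(Z>.12)&(Z<.14); p=W[m]
    if len(p)>3: print("hub",len(p),p.mean(0))
    W0=np.load(cam+"0.npz")["W"]; i0=np.load(cam+"0.npz")["im"]; h0=cv2.cvtColor(i0,cv2.COLOR_RGB2HSV).astype(int)
    red=((h0[...,0]<8)|(h0[...,0]>172))&(h0[...,1]>130)&(np.hypot(W0[...,0]-.414,W0[...,1]-.175)<.04)
    print("red z",np.sort(W0[red][:,2]*1000).round(1))
    tb=(np.abs(W0[...,0]-.461)<.025)&(np.abs(W0[...,1]-.166)<.02); print("table",np.percentile(W0[tb][:,2]*1000,[5,25,50,75,95]).round(2))
print(manip.current_time())
t=np.load("top3.npz")["im"][180:290,120:250]; s=np.load("scene3.npz")["im"][130:240,150:280]
cv2.imwrite("pics/c4.png",cv2.resize(np.hstack([t,s]),(800,338),interpolation=cv2.INTER_CUBIC)[...,::-1])
E
```

```text
top knob 94 [0.54096182 0.22093761 0.16848642] ((541.460693359375, 221.0238800048828), (20.380271911621094, 21.24114990234375), 89.899658203125)
arm 156 [0.50593577 0.23129111 0.1285636 ] ((504.0968933105469, 232.32855224609375), (16.029603958129883, 65.1141128540039), 72.80680847167969)
hub 298 [0.47953848 0.23763306 0.12828178]
red z [ -5.8  -3.5   0.   87.2  87.8  88.2  88.2  88.4  88.4  88.5  88.5  88.5
  88.6  88.8  89.2  89.4  89.6  89.6  89.8  90.   90.1  90.1  90.3  90.4
  90.5  90.5  90.6  90.6  90.8  91.   91.2  91.4  91.7  92.5  92.5  93.
  94.5  94.6 101.9 102.8]
table [55.33 57.35 59.14 60.82 63.24]
scene knob 64 [0.53667697 0.22061682 0.16690042] ((539.6071166992188, 222.5858917236328), (22.514698028564453, 21.317903518676758), 49.30414962768555)
arm 143 [0.51246244 0.22687255 0.12777767] ((508.3821105957031, 230.39004516601562), (19.080421447753906, 75.92214965820312), 74.76996612548828)
hub 206 [0.47640113 0.23688669 0.12690953]
red z [56.4 57.9 59.  60.1 60.1 81.7 81.9 82.1 82.2 82.6 82.9 83.2 83.4 83.4
 83.7 84.8 85.4 85.5 85.5 85.6 86.2 87.4 87.5 87.6 87.6 87.7 87.8 87.8
 87.9 88.3 88.9 88.9 89.1 89.1 89.1 89.2 89.2 89.5 89.9 90.  90.1 90.2
 90.5 90.5 90.6 90.6 90.8 91.2 91.3 91.5 91.5 91.7 91.9 94. ]
table [-745.2  -737.96   56.56   58.98   60.91]
24.8083
```

View pics/c4.png

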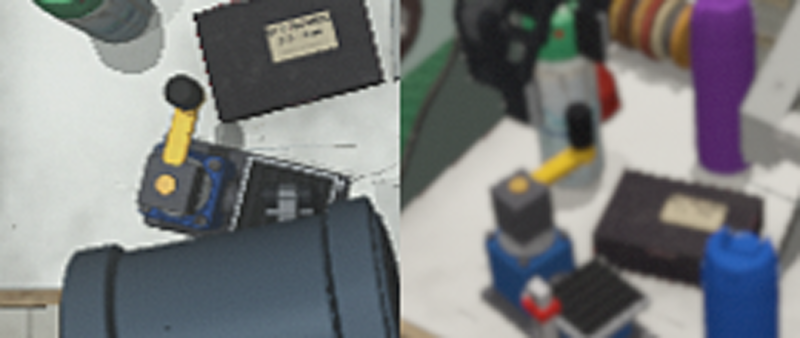

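The crank (165,185 in the left crop) sits fully down, with the hub top at about 0.129, and the knob is at about (0.5405, 0.2225). Next I grip the knob and wind it.

```bash
cat > wind.py <<'E'
from h import *
def wind(th0,total,C,step=20,r=.065,z=.140,speed=.15):
    n=int(np.ceil(abs(total)/step)); mx=0; acc=[]
    for i in range(1,n+1):
        th=np.radians(th0-total*i/n); e=np.array([np.cos(th),np.sin(th)])
        p=C+r*e; manip.move_l([p[0],p[1],z],max_speed=speed)
        f=manip.current_force(); acc.append([round(np.degrees(th)),*np.round(f,1)])
        if np.linalg.norm(f)>40: print("FORCE",f); break
    return acc
E
python3 - <<'E'
from wind import *
manip.move_l([.52,.21,.26],max_speed=.3)
manip.set_gripper(.75)
manip.move_l([.5405,.2225,.20],max_speed=.25)
manip.move_l([.5405,.2225,.140],max_speed=.15)
manip.set_gripper(0,30); print("w",manip.current_grip_width(),manip.current_force())
for a in wind(-15,100,np.array([.478,.2395])): print(a)
print(manip.current_ee_pos(),manip.current_time())
E
```

```text
w 0.2569338371990251 [ 1.23199253 -0.56824984  3.85951547]
[-35, np.float64(1.9), np.float64(-2.3), np.float64(5.0)]
[-55, np.float64(2.4), np.float64(-4.2), np.float64(7.3)]
[-75, np.float64(0.3), np.float64(-6.4), np.float64(8.6)]
[-95, np.float64(-2.8), np.float64(-8.4), np.float64(10.9)]
[-115, np.float64(-5.7), np.float64(-7.6), np.float64(12.8)]
[0.44958036 0.18006474 0.14055307] 28.6333
```

```bash
cat > wind.py <<'E'
from h import *
def wind(th0,total,C,step=20,r=.065,z=.141,speed=.2):
    n=int(np.ceil(abs(total)/step)); acc=[]
    for i in range(1,n+1):
        th=np.radians(th0-total*i/n); e=np.array([np.cos(th),np.sin(th)])
        p=C+r*e; manip.move_l([p[0],p[1],z],max_speed=speed)
        f=manip.current_force(); fr=f[:2]@e; C=C+np.clip(1e-4*fr,-7e-4,7e-4)*e
        z+=np.clip((f[2]-4)*5e-5,-3e-4,3e-4)
        acc.append(np.r_[np.degrees(th),fr,f[:2]@[np.sin(th),-np.cos(th)],f[2]].round(1).tolist())
        if np.linalg.norm(f)>40: print("FORCE",f); break
    return acc,C,z
E
python3 - <<'E'
from wind import *
acc,C,z=wind(-115,405,np.array([.4777,.2388]))
for a in acc[::2]: print(a)
print(C,z,manip.current_ee_pos(),manip.current_time())
E
```

```text
[-134.3, 1.0, 0.8, 3.8]
[-172.9, 1.8, 0.5, 4.1]
[-211.4, 0.7, 0.5, 5.4]
[-250.0, 2.6, 0.7, 4.1]
[-288.6, 2.8, 0.8, 3.7]
[-327.1, 4.0, 0.9, 3.0]
[-365.7, 5.6, 1.4, 3.6]
[-404.3, 5.6, 0.6, 5.5]
[-442.9, 5.7, 0.4, 5.3]
[-481.4, 3.6, 0.1, 5.6]
[-520.0, 5.6, -0.1, 6.7]
[0.47852975 0.23694666] 0.1415375876099994 [0.41745061 0.21502649 0.14109686] 34.0583
```

```bash
cat > meas.py <<'E'
from h import *
def meas(tag,N=8):
    for cam in("top","scene"):
        Ws=[];
        for _ in range(N):
            im,W=cloud(cam); Ws.append(W)
        W=np.nanmedian(Ws,0) if N>1 else Ws[0]
        np.savez(f"{cam}_{tag}.npz",im=im,W=W)
        hsv=cv2.cvtColor(im,cv2.COLOR_RGB2HSV).astype(int); H,S,V=hsv[...,0],hsv[...,1],hsv[...,2]
        X,Y,Z=W[...,0],W[...,1],W[...,2]
        red=((H<8)|(H>172))&(S>120)&(np.hypot(X-.413,Y-.175)<.025)&(Z>.06)&(Z<.1)
        rz=np.sort(Z[red]*1000)
        s,c=np.sin(np.radians(-14)),np.cos(np.radians(-14)); dx,dy=X-.478,Y-.2385
        u=c*dx+s*dy; v=-s*dx+c*dy
        tb=(np.abs(u)<.028)&(v<-.05)&(v>-.1)&(Z>.05)&(Z<.1)
        post=(np.abs(u+.047)<.01)&(np.abs(v+.076)<.01)&(Z>.1)&(Z<.113)
        print(cam,"table",tb.sum(),np.percentile(Z[tb]*1000,[10,50,90]).round(2),"post",np.median(Z[post]*1000).round(2),post.sum(),"red",rz.round(1))
        hub=(np.abs(u)<.05)&(np.abs(v)<.05)&(Z>.12)&(Z<.135)&(np.hypot(dx,dy)<.013); print(" hubtop",np.median(Z[hub]*1000).round(2))
        yel=(H>15)&(H<35)&(S>110)&(Z>.118)&(Z<.14)&(np.hypot(dx,dy)<.075)&(np.hypot(dx,dy)>.02); p=W[yel]
        if len(p): print(" arm yaw",np.degrees(np.arctan2(p[:,1].mean()-.2385,p[:,0].mean()-.478)),len(p))
        k=(Z>.160)&(Z<.18)&(np.hypot(dx,dy)<.085); p=W[k]
        if len(p): print(" knob",p.mean(0).round(4))
E
python3 - <<'E'
from wind import *; from meas import meas
acc,C,z=wind(-520,80,np.array([.4785,.2368]),z=.1415)
for a in acc: print(a)
manip.set_gripper(.75)
p=manip.current_ee_pos(); manip.move_l([p[0],p[1],.28],max_speed=.25)
manip.move_ptp([.34,-.12,.34],down(0)); manip.dwell(.2)
print(C,z,manip.current_time(),p); meas("m1"); print(manip.current_time())
t=np.load("top_m1.npz")["im"][200:290,140:250]; s=np.load("scene_m1.npz")["im"][150:240,150:260]
cv2.imwrite("pics/c5.png",cv2.resize(np.hstack([t,s]),(800,327),interpolation=cv2.INTER_CUBIC)[...,::-1])
E
```

```text
[-540.0, 7.1, 0.5, 6.1]
[-560.0, 7.0, 0.5, 4.9]
[-580.0, 5.8, 0.9, 3.8]
[-600.0, 6.7, 0.4, 4.2]
[0.47636495 0.23799106] 0.14165711719464735 38.0583 [0.44419443 0.29346748 0.1416181 ]
top table 559 [86.31 87.55 88.75] post 106.87 36 red [87.4 88.4 88.5 88.5 88.9 89.1 89.4 89.4 89.4 89.5 89.5 89.6 89.8 89.9
 90.  90.  90.1 90.2 90.2 90.3 90.3 90.5 90.5 90.7 90.8 91.1 91.1 91.4
 91.4 91.6 91.7 91.9 91.9 92.1 92.4 93.1 96.7]
 hubtop 128.54
 arm yaw 120.80545485415006 121
 knob [0.4457 0.2943 0.1684]
scene table 364 [86.13 87.08 87.95] post 106.16 32 red [80.8 80.9 83.  83.6 83.7 84.  84.1 84.4 84.6 84.7 84.8 85.2 85.5 86.
 86.2 86.7 87.3 87.4 87.6 87.8 88.2 88.3 88.5 88.5 88.7 88.8 89.  89.
 89.1 89.1 89.4 89.4 89.8 89.9 89.9 90.  90.1 90.1 90.1 90.2 90.3 90.4
 90.5 90.7 90.7 90.7 91.2 93.2 93.6]
 hubtop 127.99
 arm yaw 126.85776078645473 114
 knob [0.4414 0.2926 0.167 ]
38.8583
```

View pics/c5.png

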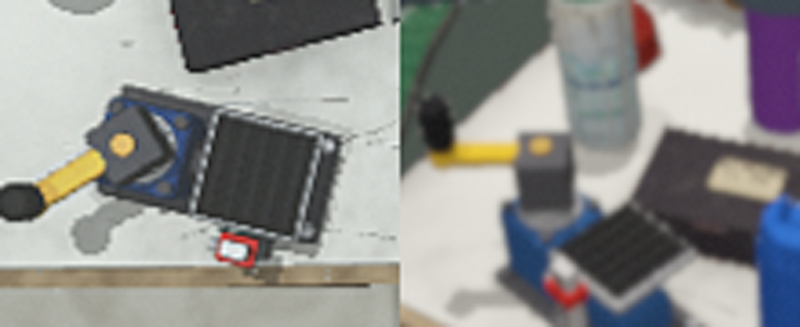

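The table is about 2.7 mm below the marker (in the left crop, marker at (237,248) and table at (260,175)). Another 54° is needed.

```bash
python3 - <<'E'
from wind import *; from meas import meas
manip.move_ptp([.4442,.2935,.25],down(0))
manip.move_l([.4442,.2935,.1416],max_speed=.2); manip.set_gripper(0,30)
print(manip.current_force())
acc,C,z=wind(-600,54,np.array([.4770,.2375]),z=.1416,step=18)
for a in acc: print(a)
manip.set_gripper(.75)
p=manip.current_ee_pos(); manip.move_l([p[0],p[1],.28],max_speed=.25)
manip.move_ptp([.34,-.12,.34],down(0)); manip.dwell(.2)
print(C,z,manip.current_time(),p); meas("m2"); print(manip.current_time())
E
```

```text
[-2.62043084  1.24229339  6.34332089]
[-618.0, 3.5, 0.3, 6.5]
[-636.0, 4.3, 0.8, 6.6]
[-654.0, 3.0, 1.0, 6.2]
[0.47709447 0.23854656] 0.14196364217160984 45.3917 [0.50310902 0.29756492 0.14166506]
top table 561 [89.   90.2  91.37] post 106.91 36 red [88.5 88.6 88.8 88.9 88.9 89.  89.1 89.2 89.3 89.4 89.5 89.8 89.8 90.
 90.1 90.1 90.2 90.3 90.4 90.4 90.5 90.6 90.6 90.7 90.7 90.8 90.9 91.
 91.2 91.3 91.3 91.4 91.5 91.8 91.9 92.5 99.4]
 hubtop 128.57
 arm yaw 66.18656652553352 116
 knob [0.5046 0.2981 0.1682]
scene table 356 [88.98 89.77 90.79] post 106.08 34 red [81.1 81.7 82.1 82.3 82.6 83.4 83.8 84.  84.1 85.3 85.4 85.8 85.8 85.9
 86.2 87.  87.3 87.3 87.8 87.9 88.1 88.5 88.6 88.7 88.8 88.9 88.9 88.9
 89.  89.3 89.4 89.4 89.5 89.5 89.9 90.  90.  90.  90.2 90.3 90.5 90.5
 90.8 90.9 91.6 92.3]
 hubtop 128.1
 arm yaw 70.93261947032586 82
 knob [0.5003 0.2965 0.1669]
46.1917
```

Table and marker now read level in both cameras: 90.2 vs 90.3 from the top, 89.8 vs about 89.7 from the scene. One last look at everything before I hand in.

```bash
python3 - <<'E'
from h import *
t=np.load("top_m2.npz")["im"][40:290,100:400]; s=np.load("scene_m2.npz")["im"][90:340,130:430]
cv2.imwrite("pics/c6.png",cv2.resize(np.hstack([t,s]),(800,333))[...,::-1])
E
```

```text
(no output)
```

View pics/c6.png

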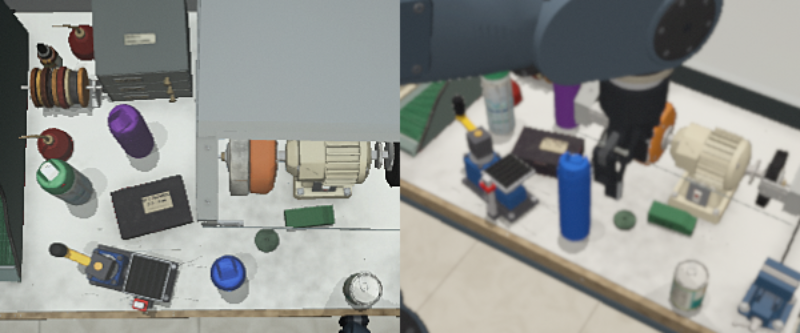

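The can (60,180) stands clear by the undisturbed oil can, the crank is on the shaft (105,265), and nothing has tipped. Handing in.

```bash
python3 -c "
from bench import manip
print(manip.sign_off())"
```

```text
the job is handed in; nothing more can be done
None
```

The job is handed in at about 46 s: the jack table is level with the red marker's top to within about 0.2 mm by the cameras, the crank is fully down on the shaft, and the can stands upright about 50 mm outside the crank's circle.

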